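# Seat a stuck pair of trays in the nest and peel off the upper one

### The arm

A 7-joint arm with a two-finger parallel gripper is mounted at the origin on a cart in front of the work surface, level with it; the furniture and walls round the work are solid. World frame = base frame: x ahead of the robot, y to its left, z up, the work surface at z = 0. Lengths are in m, angles in rad, forces in N, time in s.
With the tool pointing down it reaches from about 0.4 to 0.875 m from the base axis. Payload 6.5 kg.
Tool frame: the origin (TCP) lies midway between the tips of the shut fingers; the grasp point (between the pads) lies 19 mm behind it (ctrl.pinch_z is the distance from the TCP to the grasp point, in m); z points along the fingers, y is the line along which they close (so a half turn about z gives the same grasp; the last joint's range is limited). The gripper opens to 85 mm and grips with 20 to 120 N. Pads are 22 mm wide; open, the fingers measure 114 mm over their backs; the gripper's body (76 mm by 85 mm) begins 54 mm behind the grasp point. The pads swing forward as they close: fully open they stand 13 mm farther back than shut.
Start: joints at [1.262, 0.536, -0.004, 1.538, 0.003, 1.067, -0.071], TCP at [0.156, -0.631, 0.231] pointing down, gripper open.
Joint ranges: [-2.7, 2.7], [-0.37, 2.16], [-1.27, 1.26], [0.24, 2.4], [-1.31, 4.45], [0.19, 1.91], [-2.76, 2.76]. Speed limits (rad/s): [2.39, 2.39, 3.14, 3.14, 3.14, 3.14, 3.14].

### API

Orientations are given as a 3x3 rotation matrix whose columns are the frame's x, y, z axes.
In Python, from station import ctrl gives the robot as it stands.
- The arm moves only by the shell command python3 -m inch 'ROWS' [FORCE]. ROWS is JSON, a list of rows, each a list of 3 entries, a list of its own where there are three numbers: the turn, a rotation vector about the tool's x, y, z in degrees, then the shift along the tool's x, y, z in mm, then the closure, from 0 (fully open) to 1 (shut). In form: [[[rx, ry, rz], [dx, dy, dz], grip], ...]. A call has 1 to 5 rows; each row is the pose to reach, as a shift and turn from the pose commanded when the call began, along the tool's axes at that moment; what a row does not reach only later rows make up. A row lasts 1/10 s, in which the tool goes at most 50 mm and 8.59 degrees, less where a joint would pass 70% of its speed; a pose out of reach is approached as far as the arm can. A call with a gripper value outside its range is refused whole. The fingers move at their own pace and stop on an object; FORCE is the grip in N (left out, the last holds). Time passes only in rows, so rows that repeat a pose let the fingers close. It gives the time, the measured TCP pose, the force, the opening and the grip force at its end, in the units of the state.
- ctrl.state(): the state, without advancing time (a new reading comes with each control period).
- ctrl.read_camera(name): name is "scene" or "top" or "wrist"; returns a dict with "pixels" (420x560x3 uint8, red, green, blue), "fx", "fy", "cx", "cy" (pixels), "rvec" (rotation vector, rad) and "tvec" (3), from world to camera coordinates, as OpenCV has them. Camera axes: x right, y down, z forward; pixel columns grow to the right and rows downward; lengths in m; the calibration is good to about 2 mm. The wrist camera is an equidistant fisheye: a pixel r from the principal point sees the ray r / f radians off the axis. A picture is of the moment at which its call begins. There is no depth.
- ctrl.hand_in(): hands the job in; it is judged then, once.
The state is a dict: "time": time; "joint_positions": joint angles; "dq": joint speeds; "joint_efforts": joint torques, N m; "tool_pos": TCP position; "tool_rot": TCP orientation; "ft_force": force on the tool from outside, world axes, zero at the start; "torque": the same for the moment, N m; "gripper_width": finger opening in m; "finger_force": force on a finger pad.
Only numpy, scipy, OpenCV 4.12 (cv2) and the standard library are available. Lean on these libraries where they do the work, as an engineer would, in place of code of your own. Each camera call takes 0.05 s, during which the arm holds its last target. There are 200 camera calls.

### The job

Set the pair of nested steel trays down flat and square in the pocket of the nest and let go, the upper tray still pressed home in the lower one. Then peel the upper tray off by its corner tab: raise that corner well up while the opposite corner stays down on the lower tray, which must remain seated. Finish while holding the upper tray in the gripper, still and roughly level, at least 15 cm above the table; leave everything else where it is.

Things in the scene. Friction and masses are not known exactly. Their poses are not given: they have to be found in the camera images.
- nest: Fixed grey plastic nest: plate 134 x 96 x 5 mm (its x, y, z) with four L-shaped corner locators, 10 mm tall (tops 15 mm above the table), that bound an open pocket 105 mm along x, 67 mm along y; its floor is the plate's top. L legs are 24 mm long, so each long side is open for about 71 mm in the middle. Origin: centre of the underside, on the table; z up.
- lower_tray: Lower steel tray, open box 100 x 62 x 30 mm (x, y, z), wall 3 mm, about 0.47 kg, to be gripped across its 62 mm width. Fits the pocket either way round, 2.5 mm to spare each side; seated, its origin is 5 mm above the nest's. Inside, four sprung pads grip the upper tray with about 2.5 N in all over the first 8 mm of lift; only its weight keeps it down. Origin: centre of the underside; z up.
- upper_tray: Upper steel tray, about 0.07 kg: basin 86 x 44 x 14 mm (x, y, z), and round its top a flange 98 x 60 x 4 mm (10 to 14 mm above the origin) lying on the lower tray's rim. Nested, its origin is 20 mm above the lower tray's, axes parallel; the basin hangs 10 mm into the lower tray, 6 mm clear all round. A tab stands on its +x, +y corner. Origin: centre of the underside; z up.
- tab (a point): Top centre of the tab, at (38, 23, 42) mm from the upper tray's origin. The tab is an upright fin to be pinched, 10 mm thick, 18 mm long, its length along the tray's diagonal (0.55 rad from the tray's x towards its y), rising 28 mm above the flange's top.
- heel (a point): Corner of the upper tray's flange diagonally opposite the tab, at the flange's underside, at (-49, -30, 10) mm from the upper tray's origin: the point the tray turns about as the tab's corner is peeled up.
- spawn_jar_1: Bystander: lidded glass jar, 66 mm across, 89 mm tall. Origin: centre of the underside.
- spawn_jar_2: Bystander: lidded glass jar, 62 mm across, 94 mm tall. Origin: centre of the underside.
- filter_pads: Bystander: round white stack of filter pads, 70 mm across, 11 mm tall. Origin: centre of the underside.
- hygrometer: Bystander: small white box with a display, 27 x 52 x 46 mm. Origin: centre of the underside.
- tweezers: Bystander: steel tweezers lying flat, 125 x 18 x 9 mm, long side along its own y, between the nest and the trays. Origin: centre of the underside.

How it is judged:
By the outcome, as a careful person would: the job done as asked, in the order asked, and still so for the second after the job is handed in, while the arm keeps its last pose, push and grip.
It also fails if it takes over 64 s, if anything falls off the work surface, if the arm or the gripper's body presses on something with over 40 N, if the wrist force passes 120 N, or if a joint passes its speed limit or range.

## Working session

There is one attempt and no reset: what is moved stays moved. The work goes in short steps, Python scripts to look and compute and a shell command to move; the robot and the scene stay as the last step left them, time stands still between calls to the robot, and variables do not carry over. Pictures are saved under pics/ and viewed, at most 10 in all, crops included, and the job is handed in when it is done.

```bash
ls; mkdir -p pics
python3 - <<'E'
from station import ctrl
import cv2,numpy as np
s=ctrl.state()
print(s['time'],s['tool_pos'],np.round(s['tool_rot'],3).tolist(),s['gripper_width'],ctrl.pinch_z)
for n in("scene","top"):
    c=ctrl.read_camera(n); cv2.imwrite(f"pics/{n}0.png",c["pixels"][:,:,::-1]); print(n,c['fx'],c['cx'],c['cy'],c['rvec'],c['tvec'])
E
```

```text
pics
0.0 [ 0.1560949  -0.63032247  0.23038823] [[0.971, 0.24, -0.001], [0.24, -0.971, 0.002], [-0.0, -0.002, -1.0]] 0.08527209083233081 0.0187
scene 489.7048834461972 281.518314985152 214.4720561028733 [ 2.04108313 -0.72067696  0.36511309] [-0.33698182  0.32814292  0.60513121]
top 503.43222708654787 283.07848594777914 206.01178018912233 [ 2.14950126 -2.17110385  0.19560115] [0.13215311 0.5623202  0.98966202]
```

View pics/top0.png

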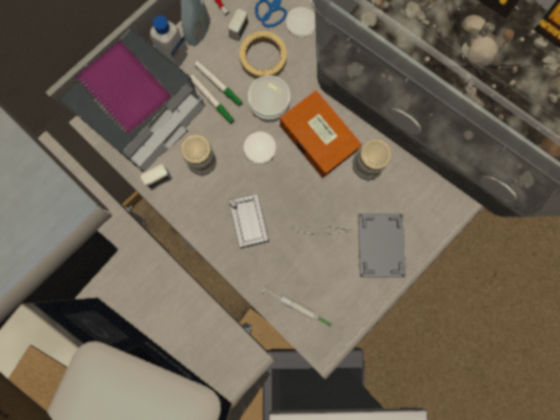

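View pics/scene0.png

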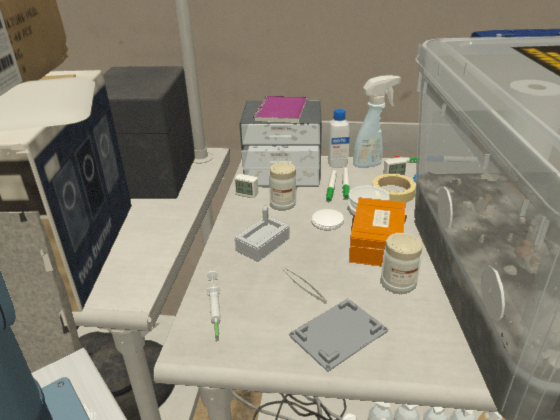

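The top view shows the tray pair at about (249,221), the nest at (382,245) and the tweezers between them. In the scene view the tab stands at about (265,213). I'll zoom in on both.

Run:
```python
import cv2
a=cv2.imread("pics/top0.png")[180:290,220:415]; a=cv2.resize(a,None,fx=4,fy=4,interpolation=cv2.INTER_CUBIC)
b=cv2.imread("pics/scene0.png")[200:262,225:300]; 
cv2.imwrite("pics/topz.png",a)
b=cv2.resize(b,None,fx=8,fy=8,interpolation=cv2.INTER_CUBIC);cv2.imwrite("pics/scz.png",b)
```

```text
(no output)
```

View pics/topz.png

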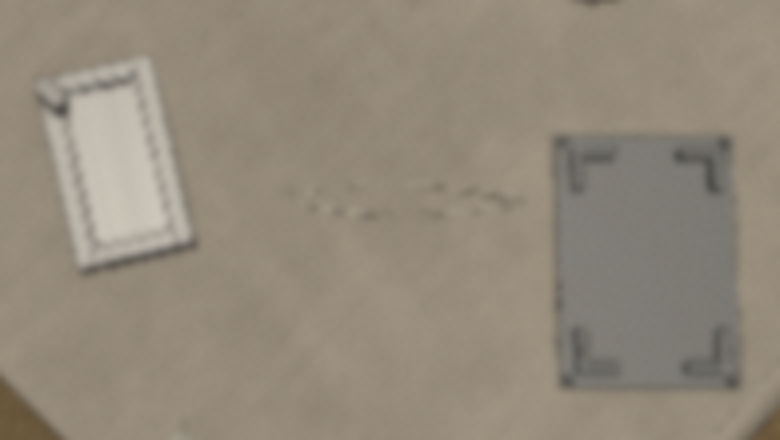

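View pics/scz.png

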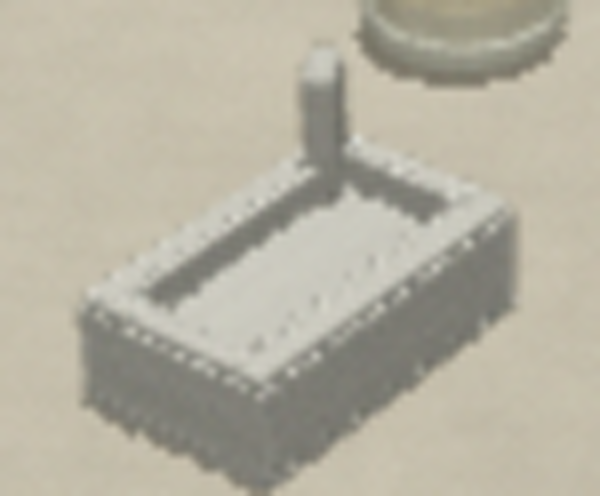

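```bash
cat > h.py <<'E'
import cv2,numpy as np
from station import ctrl
def rays(c,px):
    px=np.asarray(px,float).reshape(-1,1,2)
    R=cv2.Rodrigues(np.asarray(c['rvec'],float))[0]
    if c.get('fish'):
        K=np.array([[c['fx'],0,c['cx']],[0,c['fy'],c['cy']],[0,0,1]]); n=cv2.fisheye.undistortPoints(px,K,np.zeros(4))[:,0]
    else: n=(px[:,0]-[c['cx'],c['cy']])/[c['fx'],c['fy']]
    d=np.c_[n,np.ones(len(n))]@R
    return -R.T@np.asarray(c['tvec'],float),d
def onz(c,px,z):
    o,d=rays(c,px); return o+d*((z-o[2])/d[:,2])[:,None]
def rect(P,tag):  # P: +x+y, +x-y, -x-y, -x+y
    m=P.mean(0); x=(P[0]+P[1]-P[2]-P[3])/2; y=(P[0]+P[3]-P[1]-P[2])/2
    print(tag,'centre',m.round(4),'len',np.linalg.norm(x).round(4),np.linalg.norm(y).round(4),'yaw',np.degrees(np.arctan2(x[1],x[0])).round(2),np.degrees(np.arctan2(-y[0],y[1])).round(2))
E
python3 - <<'E'
from h import *
c=ctrl.read_camera('top'); z=lambda a:(np.array(a)+.5)/4-.5+[220,180]
rect(onz(c,z([(40,78),(150,57),(195,243),(83,270)]),.034),'tray')
rect(onz(c,z([(556,136),(730,136),(739,386),(562,387)]),.005),'nest')
c=ctrl.read_camera('scene'); z=lambda a:(np.array(a)+.5)/8-.5+[225,200]
print(onz(c,z([(322,58)]),.062), onz(c,z([(325,150),(515,205),(265,378),(85,300)]),.034)[:,:2])
s=ctrl.state(); print(s['tool_pos'],s['time'])
E
```

```text
tray centre [0.5361 0.1966 0.034 ] len 0.0998 0.0578 yaw 12.84 11.81
nest centre [ 0.485  -0.0803  0.005 ] len 0.1316 0.0929 yaw -0.64 -0.42
[[0.56633211 0.22800047 0.062     ]] [[0.56567476 0.22766158]
 [0.58763343 0.17551973]
 [0.49464194 0.15633334]
 [0.47932707 0.21143988]]
[ 0.15616122 -0.63059274  0.23075476] 0.2
```

```bash
cat >> h.py <<'E'
from scipy.spatial.transform import Rotation as Ro
def down(yaw):
    a=np.radians(yaw); c,s=np.cos(a),np.sin(a); return np.array([[c,s,0],[s,-c,0],[0,0,-1.]])
def to(p,yaw=None,R=None,s=None):
    s=s or ctrl.state(); R0=np.array(s['tool_rot'])
    if R is None: R=down(yaw)
    print('turn',Ro.from_matrix(R0.T@R).as_rotvec(degrees=True).round(2),'shift mm',(R0.T@(np.array(p)-s['tool_pos'])*1e3).round(1))
E
python3 -c "
from h import *
to([.30,-.40,.23],12.3)"
python3 -m inch '[[[0,0,-1.6],[195,-190,0],0],[[0,0,-1.6],[195,-190,0],0],[[0,0,-1.6],[195,-190,0],0],[[0,0,-1.6],[195,-190,0],0],[[0,0,-1.6],[195,-190,0],0]]' 60
python3 -c "
from h import *
to([.48,-.08,.25],0);to([.536,.1966,.2],12.3);print(ctrl.state()['tool_pos'])"
```

```text
turn [-0.06  0.01  1.61] shift mm [ 195.1 -189.2    0.9]
time: 0.7
tool_pos: [0.2888, -0.4167, 0.2313]
tool_rot: [[0.964, 0.267, 0.0], [0.267, -0.964, -0.0], [0.0, 0.0, -1.0]]
ft_force: [0.8, -0.2, -0.7]
gripper_width: 0.085
finger_force: 0.0
turn [ 1.000e-02 -0.000e+00  1.551e+01] shift mm [ 274.2 -273.3  -18.7]
turn [ 0.01 -0.    3.21] shift mm [ 402.1 -524.9   31.2]
[ 0.28883242 -0.41668014  0.23130681]
```

```bash
python3 -m inch '[[[0,0,15],[262,-250,-18],0],[[0,0,15],[262,-250,-18],0],[[0,0,15],[262,-250,-18],0],[[0,0,15],[262,-250,-18],0],[[0,0,15],[262,-250,-18],0]]' 60
python3 -m inch '[[[0,0,0],[70,-70,0],0],[[0,0,0],[70,-70,0],0],[[0,0,0],[70,-70,0],0],[[0,0,0],[70,-70,0],0]]' 60
python3 - <<'E'
from h import *
c=ctrl.read_camera('wrist'); cv2.imwrite("pics/w1.png",c["pixels"][:,:,::-1]); print({k:v for k,v in c.items() if k!='pixels'})
to([.536,.1966,.2],12.3)
E
```

```text
time: 1.2
tool_pos: [0.4135, -0.208, 0.2437]
tool_rot: [[1.0, 0.009, 0.0], [0.009, -1.0, -0.0], [0.0, 0.0, -1.0]]
ft_force: [1.5, -0.9, 0.7]
gripper_width: 0.0855
finger_force: 0.0
time: 1.6
tool_pos: [0.4825, -0.1382, 0.2431]
tool_rot: [[1.0, 0.012, -0.001], [0.012, -1.0, 0.0], [-0.001, -0.0, -1.0]]
ft_force: [0.6, -0.8, -0.2]
gripper_width: 0.0852
finger_force: 0.0
{'fx': 325.19226210127806, 'fy': 325.19226210127806, 'cx': 282.1514104911571, 'cy': 204.5088248207743, 'rvec': array([-2.06227085,  2.03855448,  0.32225376]), 'tvec': array([-0.1459499 ,  0.41245769,  0.54231555])}
turn [ 1.000e-02  6.000e-02 -1.179e+01] shift mm [  57.4 -335.7   42.9]
```

View pics/w1.png

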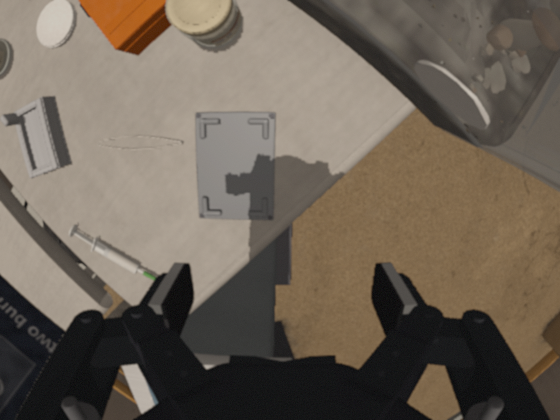

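The wrist view shows the nest plate with corners at about (196,112), (275,112), (273,219) and (199,217), with its locators intact and the tray pair at upper left.

```bash
python3 - <<'E'
from h import *
c=ctrl.read_camera('wrist'); c['fish']=1
g=cv2.cvtColor(c['pixels'],cv2.COLOR_RGB2GRAY)
p=np.array([(196,112),(275,112),(273,219),(199,217)],np.float32).reshape(-1,1,2)
q=cv2.cornerSubPix(g,p.copy(),(4,4),(-1,-1),(3,50,.01)); print(q.reshape(-1,2))
rect(onz(c,p,.005),'raw');rect(onz(c,q,.005),'sub')
E
python3 -m inch '[[[0,0,-6],[30,-175,20],0],[[0,0,-12],[55,-250,40],0],[[0,0,-12],[57,-250,40],0],[[0,0,-12],[57,-250,40],0],[[0,0,-12],[57,-250,40],0]]' 60
python3 -c "
from h import *
to([.51,.1966,.2],12.3)"
```

```text
[[194.36064 111.12025]
 [273.41177 111.35458]
 [271.5162  218.38132]
 [198.18098 216.35316]]
raw centre [ 0.4837 -0.0845  0.005 ] len 0.1325 0.0947 yaw -1.1 -0.98
sub centre [ 0.4846 -0.0829  0.005 ] len 0.1326 0.0944 yaw -0.89 -1.11
time: 2.2
tool_pos: [0.535, 0.1015, 0.2047]
tool_rot: [[0.977, 0.213, 0.0], [0.213, -0.977, -0.001], [-0.0, 0.001, -1.0]]
ft_force: [1.4, -1.2, -1.2]
gripper_width: 0.0854
finger_force: 0.0
turn [0.07 0.   0.01] shift mm [ -4.1 -98.3   4.6]
```

```bash
python3 -m inch '[[[0,0,0],[0,-48,20],0],[[0,0,0],[1,-82,50],0],[[0,0,0],[1,-82,50],0]]' 60
python3 - <<'E'
from h import *
c=ctrl.read_camera('wrist'); cv2.imwrite("pics/w2.png",c["pixels"][:,:,::-1])
to([.536,.1966,.1],12.3)
E
```

```text
time: 2.5
tool_pos: [0.5139, 0.1859, 0.1517]
tool_rot: [[0.975, 0.223, -0.006], [0.223, -0.975, 0.001], [-0.006, -0.002, -1.0]]
ft_force: [-0.2, -0.8, 0.4]
gripper_width: 0.0854
finger_force: 0.0
turn [0.01 0.25 0.38] shift mm [23.  -9.  53.1]
```

View pics/w2.png

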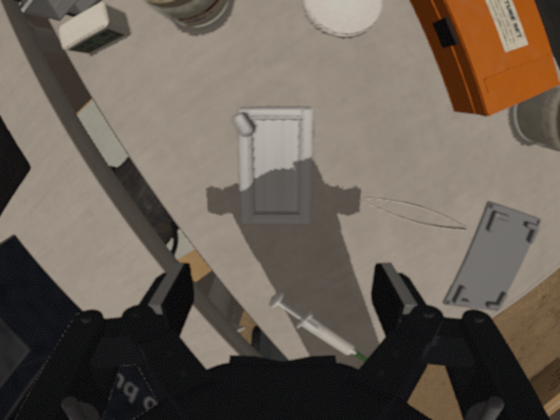

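The tray lies between the fingers, with flange corners at about (238,109), (313,109), (310,223) and (242,223) and the tab at (244,124).

Run:
```python
from h import *
c=ctrl.read_camera('wrist'); c['fish']=1
p=np.array([(238.5,108.5),(313,108),(309.5,223),(242,223)])
P=onz(c,p,.034);rect(P,'tray')
s=ctrl.state(); print(s['tool_pos'])
to([.536,.1966,.1],12.3)
```

```text
tray centre [0.539  0.1916 0.034 ] len 0.0985 0.0595 yaw 12.42 12.78
[0.51742592 0.18096905 0.1542666 ]
turn [0.07 0.12 0.2 ] shift mm [ 21.6 -11.3  54.2]
```

```bash
python3 -m inch '[[[0,0,0.3],[22,-7,40],0],[[0,0,0.3],[22,-7,90],0],[[0,0,0.3],[22,-7,90],0],[[0,0,0.3],[22,-7,90],0]]' 60
python3 -c "
from h import *
to([.538,.1925,-.003],12.5)"
```

```text
time: 3.0
tool_pos: [0.5385, 0.1915, 0.0656]
tool_rot: [[0.978, 0.209, -0.001], [0.209, -0.978, -0.001], [-0.001, 0.001, -1.0]]
ft_force: [0.3, 1.1, -0.5]
gripper_width: 0.085
finger_force: 0.0
turn [ 0.07  0.05 -0.46] shift mm [-0.2 -1.1 68.6]
```

```bash
python3 -m inch '[[[0,0,-0.4],[0,-1,35],0],[[0,0,-0.4],[0,-1,55],0],[[0,0,-0.4],[0,-1,64],0],[[0,0,-0.4],[0,-1,67],0],[[0,0,-0.4],[0,-1,67],0]]' 50
python3 -c "
from h import *
to([.538,.1925,-.003],12.5)"
```

```text
time: 3.5
tool_pos: [0.5391, 0.1949, -0.0004]
tool_rot: [[0.976, 0.218, 0.002], [0.218, -0.976, 0.001], [0.002, -0.0, -1.0]]
ft_force: [-0.3, 0.4, 0.3]
gripper_width: 0.0852
finger_force: 0.0
turn [-0.01 -0.14  0.07] shift mm [-1.6  2.1  2.6]
```

```bash
python3 -m inch '[[[0,0,0],[0,0,0],0.2],[[0,0,0],[0,0,0],0.25],[[0,0,0],[0,0,0],0.4],[[0,0,0],[0,0,0],0.6],[[0,0,0],[0,0,0],0.6]]' 50
python3 -m inch '[[[0,0,0],[0,0,0],1],[[0,0,0],[0,0,0],1],[[0,0,0],[0,0,0],1]]' 50
```

```text
time: 4.0
tool_pos: [0.5386, 0.1963, -0.0005]
tool_rot: [[0.976, 0.219, 0.002], [0.219, -0.976, 0.002], [0.002, -0.001, -1.0]]
ft_force: [-1.4, 1.6, 8.5]
gripper_width: 0.0609
finger_force: 54.0
time: 4.3
tool_pos: [0.5386, 0.1963, -0.0005]
tool_rot: [[0.976, 0.219, 0.002], [0.219, -0.976, 0.002], [0.002, -0.001, -1.0]]
ft_force: [-2.1, 1.2, 8.0]
gripper_width: 0.0613
finger_force: 54.0
```

```bash
python3 -m inch '[[[0,0,0],[0,0,-10],1],[[0,0,0],[0,0,-30],1],[[0,0,0],[0,0,-60],1],[[0,0,0],[0,0,-90],1],[[0,0,0],[0,0,-90],1]]' 50
python3 -c "
from h import *
to([.485,-.082,.09],-0.8)"
```

```text
time: 4.8
tool_pos: [0.5401, 0.1955, 0.0916]
tool_rot: [[0.976, 0.218, 0.006], [0.218, -0.976, 0.002], [0.006, -0.001, -1.0]]
ft_force: [2.0, 0.3, -4.7]
gripper_width: 0.0609
finger_force: 57.9
turn [-0.07 -0.34 13.39] shift mm [-114.2  258.8    0.8]
```

```bash
python3 -m inch '[[[0,0,2],[-12,26,0],1],[[0,0,5],[-30,68,0],1],[[0,-0.2,8],[-48,110,0],1],[[0,-0.3,11],[-66,152,0],1],[[0,-0.3,13.4],[-84,194,0],1]]' 50
python3 -c "
from h import *
to([.46,-.082,.09],-0.8)"
```

```text
time: 5.3
tool_pos: [0.4963, -0.0148, 0.0868]
tool_rot: [[1.0, -0.016, -0.008], [-0.016, -1.0, -0.001], [-0.008, 0.001, -1.0]]
ft_force: [1.1, -0.5, -6.1]
gripper_width: 0.061
finger_force: 57.7
turn [ 0.06  0.43 -0.1 ] shift mm [-35.3  67.7  -2.8]
```

```bash
python3 -m inch '[[[0,0.4,0],[-8,-8,-5],1],[[0,0.4,0],[-8,-8,-5],1],[[0,0.4,0],[-8,-8,-5],1]]' 50
python3 - <<'E'
from h import *
c=ctrl.read_camera('wrist'); cv2.imwrite("pics/w3.png",c["pixels"][:,:,::-1])
np.savez('w3.npz',**c); R=cv2.Rodrigues(c['rvec'])[0]; print(-R.T@c['tvec'])
s=ctrl.state(); print(s['tool_pos'],np.round(s['tool_rot'],4).tolist())
E
```

```text
time: 5.6
tool_pos: [0.49, -0.0038, 0.0925]
tool_rot: [[1.0, -0.012, 0.001], [-0.012, -1.0, -0.0], [0.001, 0.0, -1.0]]
ft_force: [0.7, 0.5, -5.7]
gripper_width: 0.0611
finger_force: 58.0
[ 0.56898104 -0.00630721  0.23776629]
[ 0.49039362 -0.00352973  0.09259593] [[0.9999, -0.0115, 0.0015], [-0.0115, -0.9999, -0.0001], [0.0015, 0.0001, -1.0]]
```

View pics/w3.png

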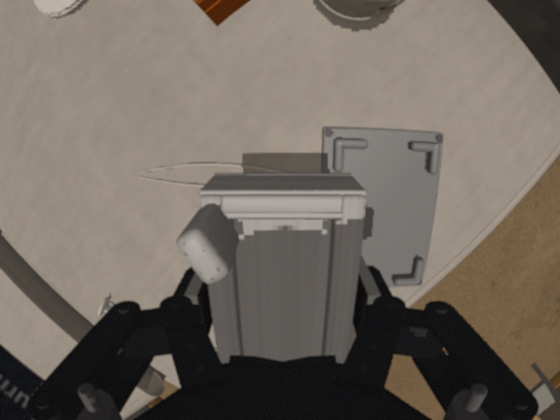

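The held trays are upright, with the front rim corners at about (202,193) and (365,190). The nest is to the right, with plate corners at about (323,127), (442,133) and (420,285).

Run:
```python
import cv2
a=cv2.imread("pics/w3.png")[115:300,190:450]; cv2.imwrite("pics/w3z.png",cv2.resize(a,None,fx=3,fy=3,interpolation=cv2.INTER_CUBIC))
```

```text
(no output)
```

View pics/w3z.png

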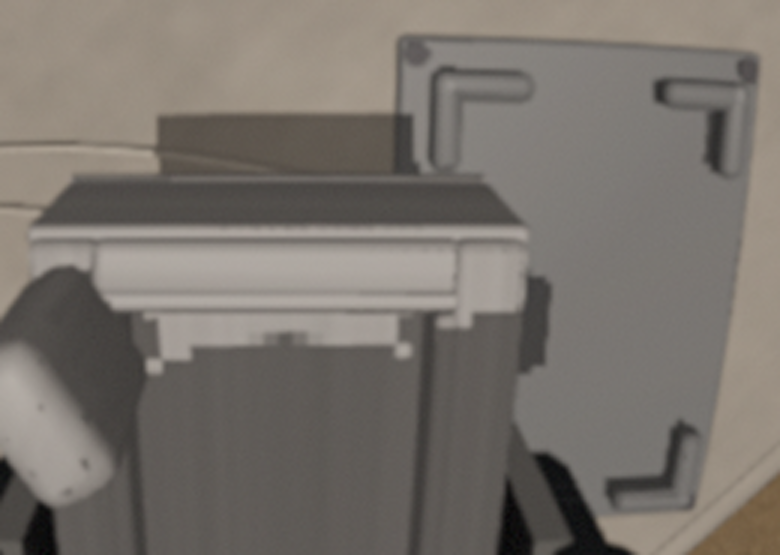

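Run:
```python
from h import *
c=dict(np.load('w3.npz')); c['fish']=1
z=lambda a:(np.array(a)+.5)/3-.5+[190,115]
n=onz(c,z([(399,38),(757,54),(692,508)]),.005)
print(n,np.linalg.norm(n[0]-n[1]),np.linalg.norm(n[1]-n[2]),'centre',(n[0]+n[2])/2)
d=n[1]-n[2];print('yaw',np.degrees(np.arctan2(d[1],d[0])),np.degrees(np.arctan2((n[0]-n[1])[1],(n[0]-n[1])[0]))-90)
for k,pts,h in(('bottom',[(76,177),(484,177)],.093),('rim',[(31,229),(527,229)],.123),('flange',[(34,243),(526,243)],.127)):
    t=onz(c,z(pts),h); e=t[0]-t[1]; print(k,t[:,:2].round(4).tolist(),np.linalg.norm(e).round(4),'yaw',np.degrees(np.arctan2(e[1],e[0]))-90,'mid',t.mean(0)[:2])
```

```text
[[ 0.55131128 -0.03536438  0.005     ]
 [ 0.55060692 -0.13011647  0.005     ]
 [ 0.41725965 -0.12873057  0.005     ]] 0.09475471224407976 0.1333544739587116 centre [ 0.48428546 -0.08204748  0.005     ]
yaw -0.5954616963951584 -0.42591170335299466
bottom [[0.5375, 0.0249], [0.5367, -0.0379]] 0.0628 yaw -0.687745176074813 mid [ 0.53712431 -0.00653171]
rim [[0.5375, 0.0246], [0.5368, -0.0372]] 0.0619 yaw -0.6992475857204852 mid [ 0.53717203 -0.0062927 ]
flange [[0.5369, 0.0233], [0.5362, -0.0361]] 0.0595 yaw -0.7002257679104815 mid [ 0.53652133 -0.006399  ]
```

```bash
python3 -c "
from h import *
to([.4877,-.0793,.025],-0.5)"
python3 -m inch '[[[0,0,0],[-1,25,0],1],[[0,0,0],[-2,60,0],1],[[0,0,0],[-2,76,15],1],[[0,0,-0.2],[-2,76,45],1],[[0,0,-0.2],[-2,76,60],1]]' 50
python3 -m inch '[[[0,0,0],[0,0,0],1],[[0,0,0],[0,0,5],1],[[0,0,0],[0,0,5],1],[[0,0,0],[0,0,5],1]]' 50
python3 -c "
from h import *
to([.4877,-.0793,.0045],-0.5);print(np.round(ctrl.state()['tool_rot'],4).tolist())"
```

```text
turn [ 0.   -0.09 -0.16] shift mm [-1.9 75.8 67.6]
time: 6.15
tool_pos: [0.4867, -0.0805, 0.0308]
tool_rot: [[1.0, -0.01, -0.0], [-0.01, -1.0, -0.0], [-0.0, 0.0, -1.0]]
ft_force: [-1.5, -0.3, -5.6]
gripper_width: 0.0611
finger_force: 57.9
time: 6.55
tool_pos: [0.488, -0.0805, 0.0286]
tool_rot: [[1.0, -0.01, 0.003], [-0.01, -1.0, -0.001], [0.003, 0.001, -1.0]]
ft_force: [-0.5, -1.0, -5.2]
gripper_width: 0.0611
finger_force: 58.0
turn [ 0.04 -0.17 -0.06] shift mm [-0.4 -1.2 24.1]
[[0.9999, -0.0097, 0.003], [-0.0097, -1.0, -0.0007], [0.003, 0.0007, -1.0]]
```

```bash
python3 -m inch '[[[0,0,0],[0,-1,5],1],[[0,0,0],[0,-1,9],1],[[0,0,0],[0,-1,13],1],[[0,0,0],[0,-1,16],1],[[0,0,0],[0,-1,16],1]]' 50
python3 -c "
from h import *
to([.4877,-.0793,.0045],-0.5)"
```

```text
time: 7.05
tool_pos: [0.487, -0.0797, 0.0115]
tool_rot: [[1.0, -0.01, 0.001], [-0.01, -1.0, -0.001], [0.001, 0.001, -1.0]]
ft_force: [-0.7, 0.7, -6.1]
gripper_width: 0.0611
finger_force: 58.1
turn [ 0.03 -0.05 -0.09] shift mm [ 0.7 -0.4  7. ]
```

```bash
python3 -m inch '[[[0,0,0],[0,0,2],1],[[0,0,0],[0,0,4],1],[[0,0,0],[0,0,5.5],1],[[0,0,0],[0,0,6.5],1],[[0,0,0],[0,0,6.5],1]]' 50
```

```text
time: 7.55
tool_pos: [0.4873, -0.0797, 0.0054]
tool_rot: [[1.0, -0.01, 0.002], [-0.01, -1.0, -0.001], [0.002, 0.001, -1.0]]
ft_force: [0.6, 0.5, -4.7]
gripper_width: 0.0611
finger_force: 58.1
```

```bash
python3 -m inch '[[[0,0,0],[0,0,0.7],1],[[0,0,0],[0,0,1.4],1],[[0,0,0],[0,0,1.4],1]]' 50
```

```text
time: 7.85
tool_pos: [0.4875, -0.0797, 0.0046]
tool_rot: [[1.0, -0.01, 0.002], [-0.01, -1.0, -0.001], [0.002, 0.001, -1.0]]
ft_force: [-1.4, 0.0, 1.6]
gripper_width: 0.0609
finger_force: 58.9
```

```bash
python3 -m inch '[[[0,0,0],[0,0,0.3],1],[[0,0,0],[0,0,0.3],0.5],[[0,0,0],[0,0,0.3],0],[[0,0,0],[0,0,0.3],0],[[0,0,0],[0,0,0.3],0]]' 20
python3 -m inch '[[[0,0,0],[0,0,0],0],[[0,0,0],[0,0,-15],0],[[0,0,0],[0,0,-50],0],[[0,0,0],[0,0,-95],0],[[0,0,0],[0,0,-125],0]]' 20
python3 -m inch '[[[0,0,0],[-20,0,0],0],[[0,0,0],[-20,0,0],0],[[0,0,0],[-20,0,0],0]]' 20
python3 - <<'E'
from h import *
c=ctrl.read_camera('wrist'); cv2.imwrite("pics/w4.png",c["pixels"][:,:,::-1]); np.savez('w4.npz',**c)
im=c['pixels'][:,:,::-1][80:280,160:420]; cv2.imwrite("pics/w4z.png",cv2.resize(im,None,fx=3,fy=3,interpolation=cv2.INTER_CUBIC))
print(ctrl.state()['tool_pos'])
E
```

```text
time: 8.35
tool_pos: [0.4878, -0.0797, 0.004]
tool_rot: [[1.0, -0.01, 0.003], [-0.01, -1.0, -0.001], [0.003, 0.001, -1.0]]
ft_force: [-0.3, -0.1, -0.2]
gripper_width: 0.085
finger_force: 0.0
time: 8.85
tool_pos: [0.488, -0.0796, 0.1313]
tool_rot: [[1.0, -0.01, 0.004], [-0.01, -1.0, -0.001], [0.004, 0.001, -1.0]]
ft_force: [1.0, 0.4, -0.5]
gripper_width: 0.0856
finger_force: 0.0
time: 9.15
tool_pos: [0.4671, -0.0795, 0.1286]
tool_rot: [[1.0, -0.01, 0.001], [-0.01, -1.0, -0.001], [0.001, 0.001, -1.0]]
ft_force: [0.4, -0.3, -0.4]
gripper_width: 0.0857
finger_force: 0.0
[ 0.46741026 -0.07940152  0.12839699]
```

View pics/w4z.png

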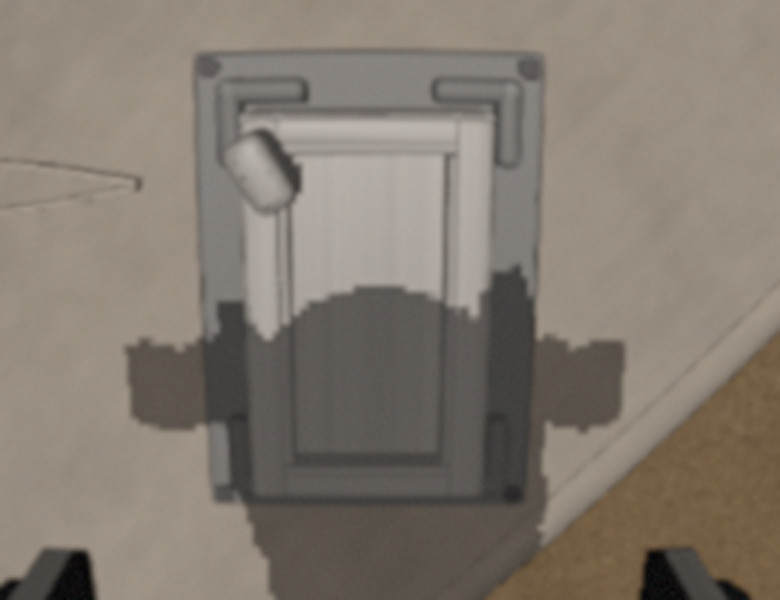

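The trays are seated squarely in all four locators, with the upper one still home. The tab is at about crop (258,165).

Run:
```python
from h import *
c=dict(np.load('w4.npz')); c['fish']=1
z=lambda a:(np.array(a)+.5)/3-.5+[160,80]
rect(onz(c,z([(197,54),(543,54),(523,500),(214,500)]),.005),'nest')
P=onz(c,z([(245,117),(491,117),(483,495),(257,495)]),.039); rect(P,'flange')
m=P.mean(0); a=np.radians(-.6); R=np.array([[np.cos(a),-np.sin(a)],[np.sin(a),np.cos(a)]])
print('tab pred',m[:2]+R@[.038,.023],'tab meas',onz(c,z([(250,158)]),.067),'heel',m[:2]+R@[-.049,-.030])
t=m[:2]+R@[.038,.023]
to([*t,.10],30.9)
# tab top projected
Rc=cv2.Rodrigues(c['rvec'])[0]; K=np.array([[c['fx'],0,c['cx']],[0,c['fy'],c['cy']],[0,0,1]],float)
for s in(-.009,.009):
    b=np.radians(30.9); q=np.array([[[t[0]+s*np.cos(b),t[1]+s*np.sin(b),.067]]])
    u=cv2.fisheye.projectPoints(q,c['rvec'],c['tvec'],K,np.zeros(4))[0].ravel(); print((u-[160,80])*3+1)
```

```text
nest centre [ 0.4849 -0.0823  0.005 ] len 0.1325 0.0947 yaw -0.76 -0.6
flange centre [ 0.4856 -0.0821  0.039 ] len 0.0985 0.0595 yaw -0.27 -0.62
tab pred [ 0.52388286 -0.05951172] tab meas [[ 0.52767672 -0.05716202  0.067     ]] heel [ 0.43633263 -0.11159777]
turn [  0.05  -0.07 -31.49] shift mm [ 56.2 -20.5  28.5]
[284.06757129 210.58194639]
[238.83561506 140.01012747]
```

```bash
python3 -m inch '[[[0,0,-8],[20,-8,0],0],[[0,0,-16],[40,-16,0],0],[[0,0,-24],[56,-23,10],0],[[0,0,-31.4],[56,-23,20],0],[[0,0,-31.4],[56,-23,28],0]]' 90
python3 -m inch '[[[0,0,0],[0,0,0],0],[[0,0,0],[0,0,0],0]]' 90
python3 -c "
from h import *
to([.524,-.057,.043],30.9)"
```

```text
time: 9.7
tool_pos: [0.5238, -0.0565, 0.0994]
tool_rot: [[0.858, 0.514, 0.001], [0.514, -0.858, 0.001], [0.001, -0.0, -1.0]]
ft_force: [0.2, -0.2, -0.4]
gripper_width: 0.0852
finger_force: 0.0
time: 9.9
tool_pos: [0.5232, -0.0571, 0.1005]
tool_rot: [[0.86, 0.51, 0.001], [0.51, -0.86, -0.001], [0.0, 0.001, -1.0]]
ft_force: [-0.7, -0.3, 0.0]
gripper_width: 0.0856
finger_force: 0.0
turn [ 0.05 -0.02 -0.24] shift mm [ 0.8  0.3 57.5]
```

```bash
python3 -m inch '[[[0,0,-0.2],[1,0,30],0],[[0,0,-0.2],[1,0,50],0],[[0,0,-0.2],[1,0,56.5],0.4],[[0,0,-0.2],[1,0,56.5],0.75],[[0,0,-0.2],[1,0,56.5],0.75]]' 30
python3 -m inch '[[[0,0,0],[0,0,0],0.75],[[0,0,0],[0,0,0],0.75],[[0,0,0],[0,0,0],0.75]]' 30
python3 - <<'E'
from h import *
c=ctrl.read_camera('wrist'); im=c["pixels"][180:420,130:430,::-1]; cv2.imwrite("pics/w5.png",cv2.resize(im,None,fx=2,fy=2))
E
```

```text
time: 10.4
tool_pos: [0.5251, -0.0565, 0.0453]
tool_rot: [[0.857, 0.515, 0.003], [0.515, -0.857, -0.001], [0.002, 0.002, -1.0]]
ft_force: [-0.1, -0.2, 0.3]
gripper_width: 0.0437
finger_force: 0.0
time: 10.7
tool_pos: [0.5248, -0.0566, 0.045]
tool_rot: [[0.857, 0.515, 0.003], [0.515, -0.857, -0.001], [0.002, 0.002, -1.0]]
ft_force: [-0.8, -0.3, -0.3]
gripper_width: 0.0218
finger_force: 0.0
```

View pics/w5.png

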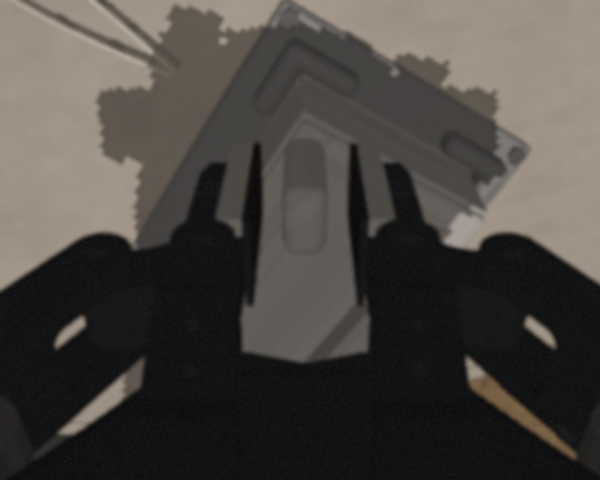

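The fin (crop x 285–325) sits centred between the pads (centre about 306) and aligned with them, so I'll close.

```bash
python3 -m inch '[[[0,0,0],[0,0,1.5],0.75],[[0,0,0],[0,0,1.5],0.85],[[0,0,0],[0,0,1.5],1],[[0,0,0],[0,0,1.5],1],[[0,0,0],[0,0,1.5],1]]' 40
python3 -m inch '[[[0,0,0],[0,0,0],1],[[0,0,0],[0,0,0],1]]' 100
python3 - <<'E'
from h import *
s=ctrl.state(); print(s['tool_pos'],s['torque'])
h=np.array([-101.9,0,1e3*s['tool_pos'][2]-35])
for t in(4,8,12,16,20,24,28): print(t,(h-Ro.from_euler('y',t,degrees=True).apply(h)).round(1))
E
```

```text
time: 11.25
tool_pos: [0.5243, -0.0565, 0.0429]
tool_rot: [[0.857, 0.515, 0.002], [0.515, -0.857, -0.001], [0.001, 0.001, -1.0]]
ft_force: [-1.7, 0.3, 0.1]
gripper_width: 0.0092
finger_force: 40.8
time: 11.45
tool_pos: [0.5244, -0.0565, 0.043]
tool_rot: [[0.857, 0.515, 0.002], [0.515, -0.857, -0.001], [0.001, 0.001, -1.0]]
ft_force: [-1.5, 0.4, 3.6]
gripper_width: 0.0082
finger_force: 97.7
[ 0.52441637 -0.05647603  0.04302876] [ 0.03991623  0.31570427 -0.00426859]
4 [-0.8  0.  -7.1]
8 [ -2.1   0.  -14.1]
12 [ -3.9   0.  -21. ]
16 [ -6.2   0.  -27.8]
20 [ -8.9   0.  -34.4]
24 [-12.1   0.  -40.8]
28 [-15.7   0.  -46.9]
```

```bash
python3 -m inch '[[[0,2,0],[-0.4,0,-3.4],1],[[0,4,0],[-0.8,0,-6.8],1],[[0,6,0],[-1.4,0,-10.3],1],[[0,8,0],[-2.1,0,-13.8],1],[[0,8,0],[-2.1,0,-13.8],1]]' 100
python3 -c "
from h import *
s=ctrl.state();R=np.array(s['tool_rot']);h=R@[-.1019,0,.008]+s['tool_pos'];print(h,s['torque'],s['ft_force'],Ro.from_matrix(down(30.9).T@R).as_rotvec(degrees=True))"
```

```text
time: 11.95
tool_pos: [0.5221, -0.0584, 0.0568]
tool_rot: [[0.849, 0.514, 0.121], [0.509, -0.858, 0.071], [0.141, 0.002, -0.99]]
ft_force: [0.2, 0.6, 0.6]
gripper_width: 0.0084
finger_force: 97.8
[ 0.43658031 -0.10975501  0.03456351] [-0.13481308  0.32937918  0.00371614] [0.19587657 0.61196618 0.55022356] [-0.09519506  8.0806617  -0.04001932]
```

```bash
python3 -m inch '[[[0,4,0],[-0.8,0,-7.0],1],[[0,8,0],[-2.1,0,-14.0],1],[[0,12,0],[-3.9,0,-20.9],1],[[0,16,0],[-6.2,0,-27.7],1],[[0,16,0],[-6.2,0,-27.7],1]]' 100
python3 - <<'E'
from h import *
s=ctrl.state();R=np.array(s['tool_rot']);h=R@[-.1019,0,.008]+s['tool_pos'];print(h,s['torque'],s['ft_force'],Ro.from_matrix(down(30.9).T@R).as_rotvec(degrees=True))
c=ctrl.read_camera('scene'); cv2.imwrite("pics/s6.png",c["pixels"][:,:,::-1])
E
```

```text
time: 12.45
tool_pos: [0.5128, -0.0637, 0.0828]
tool_rot: [[0.784, 0.513, 0.35], [0.469, -0.858, 0.209], [0.408, 0.0, -0.913]]
ft_force: [-0.7, 1.2, -0.6]
gripper_width: 0.0078
finger_force: 97.9
[ 0.43577065 -0.10981608  0.03400421] [-0.13619244  0.67232042  0.05552305] [-0.70605994  1.21104199 -0.58057049] [-1.54383849e-02  2.40481987e+01 -3.64271339e-04]
```

```bash
python3 -m inch '[[[0,0,0],[0,0,0],1],[[0,0,0],[2,0,-4.6],1],[[0,0,0],[6.1,0,-13.7],1],[[0,0,0],[12.2,0,-27.4],1],[[0,0,0],[20,0,-45],1]]' 100
python3 -m inch '[[[0,0,0],[12,0,-27],1],[[0,0,0],[27,0,-60],1],[[0,0,0],[43,0,-96],1],[[0,0,0],[57,0,-128],1],[[0,0,0],[57,0,-128],1]]' 100
python3 -m inch '[[[0,-6,0],[0,0,0],1],[[0,-12,0],[0,0,0],1],[[0,-18,0],[0,0,0],1],[[0,-24,0],[0,0,0],1],[[0,-24,0],[0,0,0],1]]' 100
python3 -m inch '[[[0,0,0],[0,0,0],1],[[0,0,0],[0,0,0],1],[[0,0,0],[0,0,0],1]]' 100
python3 - <<'E'
from h import *
c=ctrl.read_camera('scene'); cv2.imwrite("pics/s7.png",c["pixels"][:,:,::-1])
a=cv2.imread('pics/scene0.png'); g=lambda i:cv2.cvtColor(i,cv2.COLOR_BGR2GRAY)
# held tray: project expected level flange corners & lower tray rim into scene, and report local look
s=ctrl.state(); R=np.array(s['tool_rot']); T=s['tool_pos']
D=down(30.9+0); print(T,Ro.from_matrix(D.T@R).as_rotvec(degrees=True),s['dq'],s['torque'],s['finger_force'])
K=np.array([[c['fx'],0,c['cx']],[0,c['fy'],c['cy']],[0,0,1]],float)
Z=Ro.from_euler('z',-.6,degrees=True).as_matrix()
o=T+R@(np.linalg.inv(down(30.9))@(Z@np.array([-.038,-.023,0])+[0,0,-.018]))
Rt=R@np.linalg.inv(down(30.9))@Z
fl=np.array([(49,30,14),(49,-30,14),(-49,-30,14),(-49,30,14)])/1e3
u=cv2.projectPoints((fl@Rt.T+o),c['rvec'],c['tvec'],K,None)[0][:,0]; print('held flange px',u.round(1).tolist())
lt=np.array([(50,31,30),(50,-31,30),(-50,-31,30),(-50,31,30)])/1e3@Z.T+[.486,-.0815,.005]
v=cv2.projectPoints(lt,c['rvec'],c['tvec'],K,None)[0][:,0]; print('lower rim px',v.round(1).tolist())
im=c['pixels'][:,:,::-1].copy()
e=cv2.Canny(im,60,120); dt=cv2.distanceTransform(255-e,cv2.DIST_L2,5)
for n,q in(('held',u),('lower',v)):
    for i in range(4):
        t=np.linspace(.1,.9,30)[:,None]; L=q[i]*(1-t)+q[(i+1)%4]*t; L=L.round().astype(int)
        print(n,i,np.median(dt[L[:,1].clip(0,419),L[:,0].clip(0,559)]).round(1),end='; ')
E
```

```text
time: 13.0
tool_pos: [0.5141, -0.0618, 0.1331]
tool_rot: [[0.782, 0.517, 0.349], [0.473, -0.856, 0.209], [0.407, 0.001, -0.913]]
ft_force: [-0.7, -0.7, -0.1]
gripper_width: 0.0083
finger_force: 97.7
time: 13.5
tool_pos: [0.5172, -0.0615, 0.2779]
tool_rot: [[0.778, 0.516, 0.357], [0.473, -0.856, 0.207], [0.413, 0.008, -0.911]]
ft_force: [1.1, -0.4, -0.2]
gripper_width: 0.0079
finger_force: 97.9
time: 14.0
tool_pos: [0.5157, -0.0584, 0.2728]
tool_rot: [[0.853, 0.521, 0.002], [0.521, -0.853, 0.001], [0.002, 0.0, -1.0]]
ft_force: [0.4, 0.5, -0.4]
gripper_width: 0.008
finger_force: 97.8
time: 14.3
tool_pos: [0.5128, -0.0637, 0.2723]
tool_rot: [[0.858, 0.514, 0.002], [0.514, -0.858, -0.001], [0.001, 0.002, -1.0]]
ft_force: [-0.0, -0.4, -0.9]
gripper_width: 0.0077
finger_force: 97.8
[ 0.51295439 -0.06376351  0.27243102] [-0.09435321  0.06232138 -0.00687503] [-0.00024012  0.00111994 -0.00157633 -0.00666759  0.00316689  0.00427737
 -0.00315166] [ 0.01032123 -0.03055228 -0.01094463] 97.7973461151123
held flange px [[355.4, 174.1], [387.6, 190.5], [333.0, 216.2], [301.7, 197.0]]
lower rim px [[349.7, 293.2], [376.9, 313.5], [330.7, 343.3], [304.2, 320.0]]
held 0 1.0; held 1 4.1; held 2 5.0; held 3 1.0; lower 0 1.7; lower 1 4.0; lower 2 6.0; lower 3 1.0;
```

Picture budget is used up, so I'll check the held tray's level and the lower tray's seating from pixel profiles.

Run:
```python
import cv2,numpy as np
g=cv2.cvtColor(cv2.imread('pics/s7.png'),cv2.COLOR_BGR2GRAY).astype(int)
for n,q in(('held',[(387.6,190.5),(333,216.2),(301.7,197)]),('lower',[(376.9,313.5),(330.7,343.3),(304.2,320)])):
    for a,b in zip(q,q[1:]):
        for t in(.25,.5,.75,.93):
            x,y=np.array(a)*(1-t)+np.array(b)*t; x=int(round(x));y=int(round(y)); print(n,(x,y),g[y-9:y+23,x].tolist())
```

```text
held (374, 197) [124, 131, 129, 128, 128, 134, 131, 156, 204, 201, 175, 140, 133, 147, 157, 150, 150, 138, 140, 146, 149, 153, 170, 178, 184, 197, 205, 212, 225, 223, 225, 227]
held (360, 203) [130, 128, 127, 126, 118, 131, 131, 130, 128, 130, 138, 140, 129, 134, 144, 152, 153, 154, 154, 155, 150, 149, 154, 153, 154, 151, 150, 156, 150, 154, 149, 156]
held (347, 210) [128, 128, 126, 117, 129, 132, 130, 131, 132, 139, 140, 135, 134, 153, 194, 199, 199, 202, 201, 201, 203, 202, 202, 202, 204, 206, 206, 205, 204, 206, 204, 205]
held (337, 214) [129, 128, 129, 126, 128, 123, 128, 131, 128, 133, 138, 135, 129, 140, 174, 242, 250, 250, 248, 221, 182, 171, 173, 171, 202, 205, 204, 204, 203, 202, 203, 203]
held (325, 211) [130, 130, 131, 126, 130, 131, 129, 131, 132, 131, 134, 139, 130, 120, 123, 136, 190, 243, 251, 251, 252, 252, 252, 248, 195, 193, 179, 162, 143, 195, 200, 198]
held (317, 207) [136, 137, 134, 135, 132, 129, 127, 133, 134, 132, 134, 130, 123, 125, 137, 185, 235, 243, 243, 245, 245, 246, 248, 250, 249, 231, 218, 224, 178, 156, 154, 197]
held (310, 202) [202, 192, 143, 130, 1
[... 976 characters left out ...]
93, 94, 95, 96]
lower (324, 337) [130, 132, 132, 128, 128, 128, 130, 131, 129, 125, 132, 132, 128, 128, 132, 130, 127, 128, 127, 125, 128, 126, 126, 113, 97, 96, 97, 100, 100, 97, 93, 92]
lower (317, 332) [135, 134, 132, 130, 129, 127, 126, 128, 127, 132, 127, 129, 131, 129, 129, 128, 126, 126, 125, 127, 129, 137, 113, 116, 101, 98, 98, 95, 92, 96, 98, 95]
lower (311, 326) [141, 141, 135, 134, 135, 133, 138, 134, 128, 132, 134, 127, 127, 130, 128, 130, 128, 127, 126, 124, 128, 125, 126, 123, 108, 96, 97, 96, 97, 99, 98, 96]
lower (306, 322) [161, 134, 129, 130, 129, 118, 133, 139, 132, 133, 131, 129, 128, 129, 132, 128, 127, 124, 125, 126, 130, 138, 103, 108, 104, 94, 97, 94, 95, 94, 96, 99]
```

```bash
python3 -c "
from station import ctrl
print(ctrl.hand_in())"
```

```text
the job is handed in; nothing more can be done
None
```

The job is handed in at about 14 s on the robot's clock: the nested trays were set in the nest and released. The upper tray was then peeled about 24° by its tab about the heel and is now held still and roughly level about 25 cm above the table. The final check was by pixel profile only, since the picture budget was used up; it showed the lower tray still seated.

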